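Set the spacer behind the sawn slab and hold the slab flush

ROBOT

A 6-joint arm with a two-finger parallel gripper is mounted at the origin on a cart in front of the work surface, level with it; the furniture and walls round the work are solid. World frame = base frame: x ahead of the robot, y to its left, z up, the work surface at z = 0. Lengths are in m, angles in rad, forces in N, time in s.
With the tool pointing down it reaches from about 0.35 to 0.975 m from the base axis. Payload 4.9 kg.
Tool frame: the origin (TCP) lies between the finger pads; the fingertips stand 19 mm ahead of it and the grasp point (between the pads) is the TCP; z points along the fingers, y is the line along which they close (so a half turn about z gives the same grasp; the last joint's range is limited). The gripper opens to 85 mm and grips with 20 to 120 N. Pads are 22 mm wide; open, the fingers measure 114 mm over their backs; the gripper's body (76 mm by 85 mm) begins 54 mm behind the grasp point. The pads swing forward as they close: fully open they stand 13 mm farther back than shut.
Start: joints at [1.23, 0.053, 1.613, -0, 1.476, -0.119], TCP at [0.137, 0.61, 0.25] pointing down, gripper open.
Joint ranges: [-3.01, 3.01], [-1.01, 2.22], [0.06, 2.58], [-1.02, 4.17], [0.09, 2.62], [-3.14, 3.14]. Speed limits (rad/s): [2.57, 2.57, 3.14, 3.14, 3.14, 3.14].

INTERFACE

Orientations are given as a rotation vector (axis times angle).
In Python, from station import ctrl gives the robot as it stands. The module is installed in compiled form; this text tells all that it offers.
- The arm moves only by the tool servo_tool, never from a script. Its argument "increments" is a list that holds one entry, the list of rows, each a list of 5 numbers: the finger opening in cm, from 0 to 8.54, then the shift along the tool's x, y, z in cm, then the turn about the tool's z in degrees. A call has 1 to 5 rows; each row is the pose to reach, as a shift and turn from the pose commanded when the call began, along the tool's axes at that moment; what a row does not reach only later rows make up. A row lasts 1/10 s, in which the tool goes at most 50 mm and 8.59 degrees, less where a joint would pass 70% of its speed; a pose out of reach is approached as far as the arm can. A call with a gripper value outside its range is refused whole. The fingers move at their own pace and stop on an object; "newtons" is the grip in N (left out, the last holds). Time passes only in rows, so rows that repeat a pose let the fingers close. It gives the time, the measured TCP pose, the force, the opening and the grip force at its end, in the units of the state.
- ctrl.get_obs(): the state, without advancing time (a new reading comes with each control period).
- ctrl.get_image(name): name is "scene" or "side" or "wrist"; returns a dict with "img" (420x560x3 uint8, red, green, blue), "fx", "fy", "cx", "cy" (pixels), "rvec" (rotation vector, rad) and "tvec" (3), from world to camera coordinates, as OpenCV has them; the wrist camera has in their place "mount" (4x4, takes a point from camera to tool coordinates, whose origin is the TCP and whose axes are the flange's). Camera axes: x right, y down, z forward; pixel columns grow to the right and rows downward; lengths in m; the calibration is good to about 2 mm. A picture is of the moment at which its call begins: read the wrist's pose just before it. There is no depth.
- ctrl.finish_job(): hands the job in; it is judged then, once.
The state is a dict: "t": time; "q": joint angles; "dq": joint speeds; "effort": joint torques, N m; "tool_pos": TCP position; "tool_rot": TCP orientation; "contact_force": force on the tool from outside, world axes, zero at the start; "wrist_torque": the same for the moment, N m; "opening": finger opening in m; "grip_force": force on a finger pad.
Only numpy, scipy, OpenCV 4.12 (cv2) and the standard library are available. Lean on these libraries where they do the work, as an engineer would, in place of code of your own. Each camera call takes 0.05 s, during which the arm holds its last target. There are 200 camera calls.

TASK

Two sawn stone slabs lie in the alignment tray, each with a gap between it and the tray's fence. Pick up the white spacer block, turn it so that its orange pad faces the slab, stand it on the tray floor in the one gap that is wide enough for it, behind the middle of that slab, and let go of it; then push that slab towards the fence until slab, spacer and fence sit squarely flush. Finish while still pressing the slab firmly home with the gripper (do not back off), and leave the other slab, the rock and the petri dish where they are.

Things in the scene. Friction and masses are not known exactly. Their poses are not given: they have to be found in the camera images.
- tray: Fixed aluminium tray, 135 x 152 x 28 mm. Origin: centre of underside, on the bench; +x from open front to fence; turned up to 0.25 rad. Floor top z = 6 mm, x -70 to 65 mm. Fence: bar across the back, face at x = 50 mm, 15 mm thick, top z = 28 mm. Ribs along x (5 mm wide, tops z = 11 mm) at y = -72, 0, 72 mm bound two bays, middles y = -36 and 36 mm. No front wall.
- short_slab: The short grey speckled stone slab, loose, 44 (x) x 50 (y) x 20 mm, about 0.1 kg, in either bay of the tray. Origin: centre of its underside; x along the tray's x within 0.03 rad, so its face towards the fence is at x = +22 mm. It leaves a gap of 22 to 26 mm to the fence.
- long_slab: The long slab of the same stone, loose, 76 (x) x 50 (y) x 20 mm, about 0.2 kg, in the other bay. Origin and axes likewise; it leaves a gap of only 6 to 10 mm to the fence, too narrow for the spacer. Must stay put.
- spacer: White plastic spacer block standing loose on the bench in front of the tray: 14 (x) x 40 (y) x 50 mm tall, 0.06 kg. An orange pad covers its whole -x face (within the 14 mm), seen as an orange stripe along that edge of the top. Origin: centre of underside, z up. Starts turned up to 1.6 rad from the world axes. Seated with the pad to the slab, its x axis points along the tray's +x.
- pad_face (a point): Point in the middle of the width of the spacer's orange face, 10 mm above the spacer's underside, on the pad's surface (x = -7 mm in the spacer's frame).
- rock_2: Reddish-brown rock specimen, 50 x 48 x 37 mm, loose on the bench to the left of the tray; bystander. Origin: centre of its underside.
- petri_1: Lidded petri dish, 63 mm across, 15 mm high, loose on the bench behind the tray; bystander. Origin: centre of its underside.
There are look-alikes about, which are no part of the job. What is shaped like the tray but pink is not meant. What is shaped like the short_slab but red is not meant.

How it is judged:
By the outcome, as a careful person would: the job done as asked, in the order asked, and still so for the second after the job is handed in, while the arm keeps its last pose, push and grip.
It also fails if it takes over 51 s, if anything falls off the work surface, if the arm or the gripper's body presses on something with over 40 N, if the wrist force passes 120 N, or if a joint passes its speed limit or range.

## Working session

There is one attempt and no reset: what is moved stays moved. The work goes in short steps, Python scripts to look and compute and a tool call to move; the robot and the scene stay as the last step left them, time stands still between calls to the robot, and variables do not carry over. Pictures are saved under pics/ and viewed, at most 10 in all, crops included, and the job is handed in when it is done.

Besides the shell and the picture viewer there is one more tool, called after "Call:" by a JSON object that holds its "name" and its "arguments", one argument or row to a line. servo_tool: Moves the arm, as the interface text tells. Its arguments: {"type":"object","properties":{"increments":{"type":"array"},"newtons":{"type":"number"}},"required":["increments"]}

```bash
mkdir -p pics; python3 - <<'E'
from station import ctrl
import cv2, numpy as np
o=ctrl.get_obs(); print({k:np.round(v,4).tolist() for k,v in o.items()})
ims=[]
for n in("scene","side"):
    d=ctrl.get_image(n); cv2.imwrite(f"pics/{n}0.png",d["img"][...,::-1]); print(n,d["fx"],d["fy"],d["cx"],d["cy"],d["rvec"],d["tvec"])
d=ctrl.get_image("wrist");print(d["fx"],d["cx"],d["cy"],d["mount"])
E
```

```text
{'t': 0.0, 'q': [1.23, 0.0534, 1.6143, 0.0, 1.476, -0.119], 'dq': [0.0007, -0.001, -0.0023, 0.001, 0.0006, 0.0003], 'effort': [-0.0014, -39.3666, -37.0178, -0.0003, 0.0071, 0.0], 'tool_pos': [0.1373, 0.6092, 0.2491], 'tool_rot': [-0.3476, -3.1218, 0.0031], 'contact_force': [1.4191, -0.0159, 0.5385], 'wrist_torque': [-0.018, 0.0089, -0.0395], 'grip_force': 0.0, 'opening': 0.0855}
scene 424.4244820718491 424.4244820718491 271.16378122276745 205.67174869267552 [ 0.83263443 -2.61679325  0.96901392] [0.63963673 0.08006055 0.82674746]
side 401.7683193954736 401.7683193954736 286.3236413469762 210.22962801783657 [-0.00731096  2.63560833 -1.67639772] [ 0.55259932 -0.06458806  1.16095021]
329.33892588317013 277.1398708776141 214.20957298979454 [[ 5.73521049e-04 -9.50101480e-01 -3.11940459e-01  7.95621195e-02]
 [ 9.99999255e-01  8.81050708e-04 -8.44927138e-04 -6.11070449e-04]
 [ 1.07760189e-03 -3.11939742e-01  9.50101277e-01 -1.24374703e-01]
 [ 0.00000000e+00  0.00000000e+00  0.00000000e+00  1.00000000e+00]]
```

View pics/scene0.png

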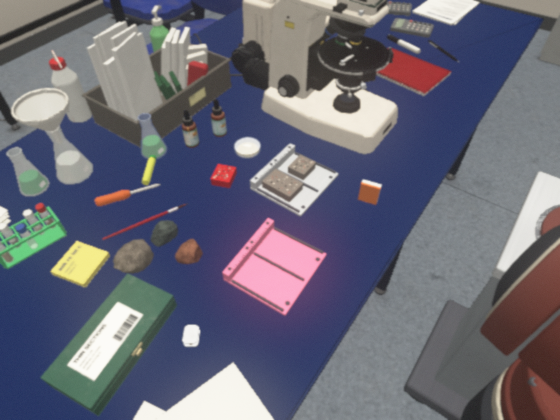

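View pics/side0.png

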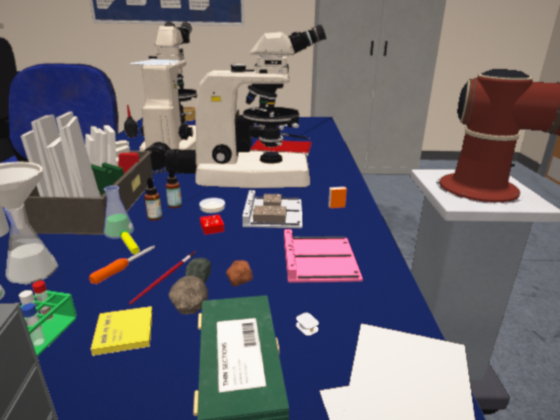

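The scene view shows the grey tray at about (295,180), with both slabs in it. The spacer is at (370,190), its orange face towards the cameras, and the pink decoy tray is at (275,265). The side view has the tray at (272,210) and the spacer at (338,197). I'll cast rough rays first, then move the wrist camera there.

```bash
cat > h.py <<'E'
from station import ctrl
import cv2, numpy as np
from scipy.spatial.transform import Rotation as R
def grab(n):
    o=ctrl.get_obs(); d=ctrl.get_image(n); K=np.array([[d["fx"],0,d["cx"]],[0,d["fy"],d["cy"]],[0,0,1.]])
    if n=="wrist":
        T=np.eye(4);T[:3,:3]=R.from_rotvec(o["tool_rot"]).as_matrix();T[:3,3]=o["tool_pos"]
        T=T@np.array(d["mount"]);Rw,c=T[:3,:3],T[:3,3]
    else:
        Rc=R.from_rotvec(d["rvec"]).as_matrix();Rw=Rc.T;c=-Rc.T@np.array(d["tvec"])
    return dict(img=d["img"],K=K,R=Rw,c=c)
def ray(v,p): 
    p=np.asarray(p,float); return v["R"]@np.linalg.solve(v["K"],[p[0],p[1],1])
def plane(v,p,z):
    r=ray(v,p); return v["c"]+r*(z-v["c"][2])/r[2]
def tri(v1,p1,v2,p2):
    r1,r2=[r/np.linalg.norm(r) for r in(ray(v1,p1),ray(v2,p2))]
    s=np.linalg.lstsq(np.c_[r1,-r2],v2["c"]-v1["c"],rcond=None)[0]
    a,b=v1["c"]+s[0]*r1,v2["c"]+s[1]*r2; return (a+b)/2,np.linalg.norm(a-b)
def proj(v,P):
    q=v["K"]@(v["R"].T@(np.asarray(P)-v["c"])); return q[:2]/q[2]
E
python3 - <<'E'
from h import *
s=grab("scene");e=grab("side")
print("cams",s["c"],e["c"])
print("spacer top",tri(s,(371,181),e,(338,187)))
for n,p,z in[("spacer",(370,200),0),("trayA",(292,148),.02),("trayB",(253,180),.02),("trayC",(300,210),.006),("trayD",(337,177),.006),("pinkcorner",(272,222),.028),("petri",(247,148),.007),("rock",(188,252),.015),("tray_c",(295,180),.006)]:print(n,plane(s,p,z).round(3))
o=ctrl.get_obs();print(R.from_rotvec(o["tool_rot"]).as_matrix().round(3))
E
```

```text
cams [0.2298573  0.75733854 0.68750284] [0.56634537 1.07565331 0.42375216]
spacer top (array([0.42694298, 0.14652235, 0.05560389]), np.float64(0.002594472144289193))
spacer [0.421 0.144 0.   ]
trayA [0.641 0.119 0.02 ]
trayB [0.653 0.255 0.02 ]
trayC [0.527 0.259 0.006]
trayD [0.512 0.129 0.006]
pinkcorner [0.546 0.333 0.028]
petri [0.738 0.168 0.007]
rock [0.642 0.477 0.015]
tray_c [0.584 0.191 0.006]
[[-0.976  0.22  -0.   ]
 [ 0.22   0.976 -0.001]
 [ 0.    -0.001 -1.   ]]
```

Call:
{"name": "servo_tool", "arguments": {
  "increments": [
    [[8.5,-3.6,-2.8,0,0],[8.5,-7.2,-5.6,0,0],[8.5,-10.8,-8.4,0,0],[8.5,-14.4,-11.2,0,0],[8.5,-18,-14,0,0]]
  ]
}}

```text
t: 0.75
tool_pos: [0.283, 0.432, 0.2503]
tool_rot: [0.347, 3.122, 0.0]
contact_force: [1.0, 0.7, 0.2]
opening: 0.0849
grip_force: 0.0
```

Call:
{"name": "servo_tool", "arguments": {
  "increments": [
    [[8.5,-3.6,-2.8,0,0],[8.5,-7.2,-5.6,0,0],[8.5,-10.8,-8.4,0,0],[8.5,-14.4,-11.2,0,0],[8.5,-18,-14,0,0]]
  ]
}}

```text
t: 1.25
tool_pos: [0.4279, 0.2557, 0.2504]
tool_rot: [0.348, 3.122, 0.001]
contact_force: [0.7, 1.1, -0.4]
opening: 0.085
grip_force: 0.0
```

Call:
{"name": "servo_tool", "arguments": {
  "increments": [
    [[8.5,-3.6,-2.8,0,0],[8.5,-7,-6,0,0],[8.5,-7,-6,0,0],[8.5,-7,-6,0,0]]
  ]
}}

```text
t: 1.65
tool_pos: [0.4824, 0.1827, 0.2501]
tool_rot: [-0.351, -3.121, -0.0]
contact_force: [-0.2, 0.2, -0.2]
opening: 0.0854
grip_force: 0.0
```

```bash
python3 - <<'E'
from h import *
w=grab("wrist");cv2.imwrite("pics/w1.png",cv2.resize(w["img"][...,::-1],(784,588)));import pickle;pickle.dump(w,open("w1.pkl","wb"))
o=ctrl.get_obs();print(o["t"],o["tool_pos"],o["tool_rot"],o["q"])
E
```

```text
1.7 [0.48193806 0.18347792 0.25013529] [-3.48468358e-01 -3.12158314e+00 -4.14763627e-04] [ 2.19147692e-01 -2.12329777e-01  1.86321779e+00  4.52220570e-04
  1.49120510e+00 -1.12934138e+00]
```

View pics/w1.png

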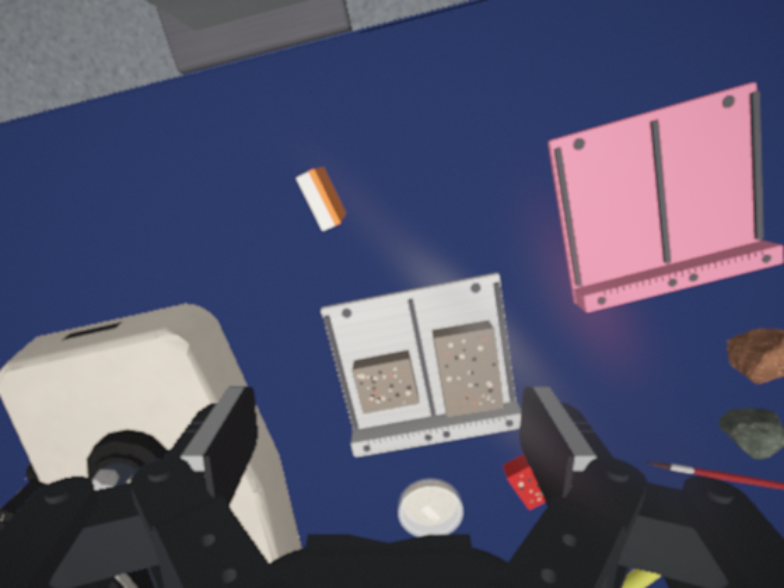

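The wrist view (784 px scale) shows the white spacer top at (318,200), with its orange side facing image right (world +y). The short slab is in the left bay at (385,382) with the wide gap, the long slab is at (468,368), and the fence runs from (355,445) to (520,415). I'll take a second wrist view for heights.

Call:
{"name": "servo_tool", "arguments": {
  "increments": [
    [[8.5,2.7,-1.8,2.5,0],[8.5,5.4,-3.6,5,0],[8.5,5.4,-3.6,5,0],[8.5,5.4,-3.6,5,0]]
  ]
}}

```text
t: 2.1
tool_pos: [0.42, 0.1611, 0.1992]
tool_rot: [-0.344, -3.121, 0.0]
contact_force: [1.4, -0.2, 1.3]
opening: 0.085
grip_force: 0.0
```

```bash
cat > seg.py <<'E'
from h import *
def quads(img):
    hsv=cv2.cvtColor(img,cv2.COLOR_RGB2HSV);h,s,v=cv2.split(hsv);out={}
    white=((s<60)&(v>125)).astype(np.uint8)
    orange=((h>5)&(h<20)&(s>150)&(v>120)).astype(np.uint8)
    for n,m in(("white",white),("orange",orange)):
        for c in cv2.findContours(m,cv2.RETR_EXTERNAL,cv2.CHAIN_APPROX_NONE)[0]:
            a=cv2.contourArea(c)
            if a>60: print(n,a,np.round(cv2.boundingRect(c)),cv2.approxPolyDP(c,3,True)[:,0].tolist())
E
python3 - <<'E'
from seg import *
import pickle
w=grab("wrist");pickle.dump(w,open("w2.pkl","wb"));cv2.imwrite("pics/w2.png",cv2.resize(w["img"][...,::-1],(784,588)))
quads(pickle.load(open("w1.pkl","rb"))["img"]);print();quads(w["img"])
E
```

```text
white 1491.5 [284 342  47  41] [[293, 346], [284, 362], [290, 379], [320, 381], [328, 374], [330, 360], [322, 347], [311, 342]]
white 113.5 [ 66 337  16  13] [[80, 340], [76, 342], [72, 337], [66, 343], [67, 349], [79, 347]]
white 104.5 [409 325  17  11] [[409, 335], [416, 335], [425, 326], [411, 325]]
white 114.5 [129 325  17  12] [[129, 326], [138, 335], [145, 335], [143, 325]]
white 2529.0 [164 292  50 110] [[183, 292], [184, 318], [164, 362], [193, 401], [213, 391], [198, 324]]
white 13471.0 [  0 217 176 129] [[154, 228], [131, 217], [29, 240], [0, 264], [0, 283], [28, 343], [62, 340], [61, 327], [78, 308], [100, 307], [121, 320], [141, 293], [155, 287], [164, 275], [174, 275]]
white 12307.0 [229 195 143 132] [[356, 195], [229, 220], [236, 229], [255, 306], [308, 297], [293, 213], [310, 295], [319, 299], [253, 314], [253, 326], [370, 306], [352, 205], [354, 201], [357, 204]]
white 420.5 [211 122  29  44] [[219, 122], [211, 129], [231, 165], [239, 161]]
white 80.5 [ 2 14 15 21] [[16, 15], [10, 21], [3, 16], [3, 34], [12, 28]]
white 113.5 [23  2 19 19] [[23, 4], [30, 6], [32, 17], 
[... 1027 characters left out ...]
[379, 379], [390, 360], [371, 317], [374, 278], [381, 277], [410, 323], [410, 336], [416, 336], [425, 327], [400, 289]]
white 608.0 [244 180  31  58] [[259, 180], [250, 184], [244, 198], [266, 237], [274, 234], [254, 194]]
white 242.5 [447 168  13 101] [[447, 168], [450, 220], [459, 268]]
white 108.0 [524 148   7 106] [[524, 148], [529, 253]]
white 38574.0 [  0   0 560 147] [[0, 146], [559, 12], [559, 0], [255, 0], [263, 31], [261, 44], [145, 73], [134, 68], [134, 61], [138, 67], [259, 37], [251, 0], [232, 0], [235, 17], [230, 21], [152, 41], [135, 36], [137, 42], [130, 45], [132, 58], [119, 25], [69, 0], [0, 0]]
orange 259.5 [259 182  19  49] [[261, 182], [259, 193], [277, 230], [277, 214]]
```

View pics/w2.png

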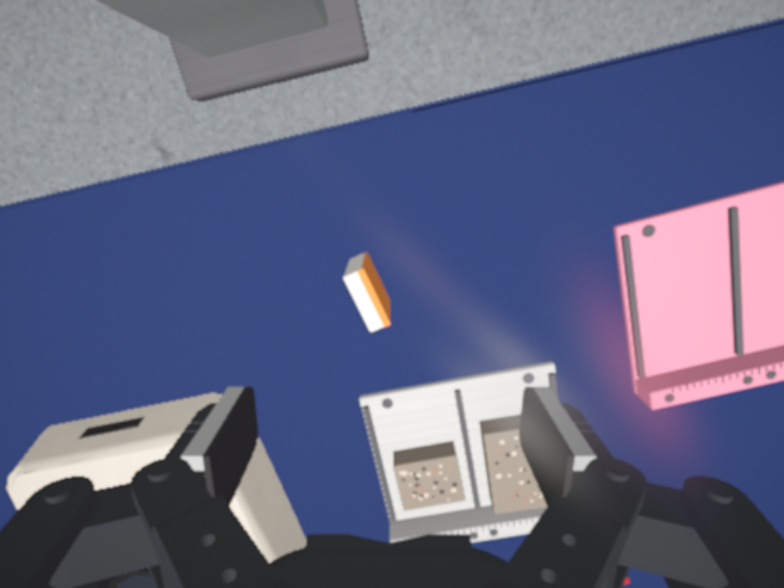

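The second view shows the spacer top at (367,290), the short slab at (430,480) and the fence at (435,525). I'll zoom in on both views side by side for corner positions.

```bash
python3 - <<'E'
from h import *
import pickle
w1,w2=[pickle.load(open(f,"rb"))["img"][...,::-1] for f in("w1.pkl","w2.pkl")]
def crop(im,x,y,w,h,k):
    c=cv2.resize(im[y:y+h,x:x+w],(w*k,h*k),interpolation=cv2.INTER_CUBIC)
    for i in range(0,w,10): cv2.putText(c,str(x+i),(i*k,8),0,.3,(0,255,255),1);cv2.line(c,(i*k,10),(i*k,14),(0,255,255),1)
    for i in range(10,h,10): cv2.putText(c,str(y+i),(0,i*k+3),0,.3,(0,255,255),1)
    return c
a=np.hstack([crop(w1,205,115,45,55,5),crop(w2,240,175,45,65,5)[:275]])
b=np.vstack([crop(w1,225,190,160,140,4)[:560]])
m=np.zeros((600,800,3),np.uint8)
t=cv2.resize(a,None,fx=.35,fy=.35) 
cv2.imwrite("pics/z1.png",np.vstack([np.hstack([crop(w1,205,115,45,55,8)[:440],crop(w2,240,175,45,65,8)[:440]])]))
cv2.imwrite("pics/z2.png",crop(w1,225,190,150,142,4))
E
```

```text
(no output)
```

View pics/z1.png

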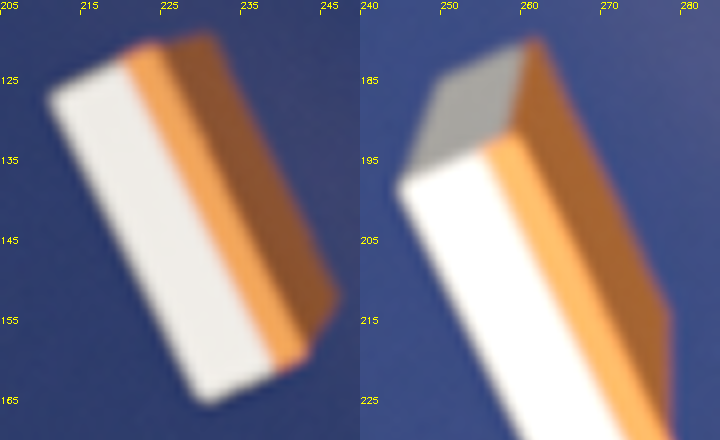

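View pics/z2.png

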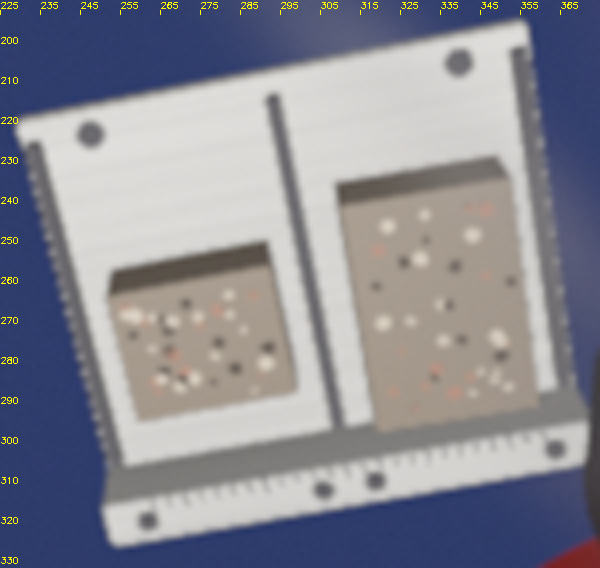

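Spacer top corners in w1 are A(211,127), B(224.5,120), C(243,159.5) and D(230.5,165). In w2, A is (244.5,198) and B is (259.5,191). In w1 the short slab's top corners are (252,264), (293,256), (299,287) and (259,295). The fence's top face edge runs (251.5,317) to (372,295).

```bash
python3 - <<'E'
from h import *
import pickle
w1,w2=[pickle.load(open(f,"rb")) for f in("w1.pkl","w2.pkl")]
S1=np.array([(211.1,127.1),(224.75,120.25),(243.25,159.6),(230.75,165.5)])-.4
S2=np.array([(244.6,198.4),(259.75,191.25),(278.5,231.8),(266.2,237.3)])-.4
for a,b in zip(S1,S2): p,g=tri(w1,a,w2,b);print("tri",p.round(4),g.round(4))
for w,S in((w1,S1),(w2,S2)):
    P=np.array([plane(w,s,.05) for s in S])[:,:2]
    xax=(P[0]+P[3]-P[1]-P[2])/2; yax=(P[1]+P[0]-P[2]-P[3])/2
    print("spacer c",P.mean(0).round(4),"dims",np.linalg.norm(xax),np.linalg.norm(yax),"yaw x",np.degrees(np.arctan2(xax[1],xax[0])),"long dir",np.degrees(np.arctan2(yax[1],yax[0])))
o=.4
pl=lambda p,z:plane(w1,np.array(p)-o,z)[:2]
FL,FR=pl((229.25,220.25),.006),pl((356,195),.006);print("front",FL,FR,np.linalg.norm(FL-FR))
TL,TR=pl((251.75,317),.028),pl((372.5,295),.028);BL,BR=pl((255,306.5),.006),pl((307.5,297.5),.006)
for n,(a,b) in dict(front=(FL,FR),ftop=(TL,TR),fbot=(BL,BR)).items(): d=b-a;print(n,a.round(4),b.round(4),"yaw",np.degrees(np.arctan2(-d[0],d[1])))
yaw=np.mean([np.arctan2(-d[0],d[1]) for d in(FR-FL,TR-TL)])
X=np.array([np.cos(yaw),np.sin(yaw)]);Y=np.array([-X[1],X[0]])
ym=np.mean([(FL+FR)/2@Y]); print("front x",FL@X,FR@X,"fence x top",TL@X,TR@X,"bot",BL@X,BR@X,"y",FL@Y,FR@Y,TL@Y,TR@Y)
fx=np.mean([FL@X+.12,FR@X+.12,TL@X,TR@X]); O=X*(fx-.05)+Y*ym; print("tray O",O,"yaw deg",np.degrees(yaw))
for n,pts,z in(("short top",[(252.25,264.25),(293,256.25),(299.25,287),(259.5,295.25)],.026),("short bot",[(253,257.5),(292,250.5)],.006)):
    Q=np.array([pl(p,z) for p in pts])-O; print(n,np.c_[Q@X,Q@Y].round(4).tolist())
# height check: slab top & fence in w2 (784-px picks /1.4)
for n,a,b in(("slab FL top",(252.25,264.25),(395/1.4,468/1.4)),("slab FR",(293,256.25),(460/1.4,456/1.4)),("front L",(229.25,220.25),(361/1.4,398/1.4)),("fence face L top",(251.75,317),(390/1.4,530/1.4))): p,g=tri(w1,np.array(a)-o,w2,np.array(b)-.2);print(n,(p[:2]-O)@X,(p[:2]-O)@Y,p[2],g)
print("microscope near corner",plane(w1,np.array((243,330))/1.4,.05),plane(w1,np.array((210,310))/1.4,.05),plane(w1,np.array((298,560))/1.4,.0))
E
```

```text
tri [0.4087 0.1339 0.0521] 0.0001
tri [0.4055 0.148  0.0513] 0.0002
tri [0.4454 0.1555 0.0502] 0.0002
tri [0.448  0.143  0.0512] 0.0014
spacer c [0.427  0.1448] dims 0.014290944496240316 0.040596433743903114 yaw x -77.7461281752962 long dir -168.47653006906387
spacer c [0.4272 0.145 ] dims 0.013393540448425563 0.040368010799374084 yaw x -76.88186414285568 long dir -167.43999729720622
front [0.51661382 0.11527652] [0.51926255 0.2662476 ] 0.1509943186411253
front [0.5166 0.1153] [0.5193 0.2662] yaw -1.0051295974249088
ftop [0.6379 0.1138] [0.64   0.2631] yaw -0.7915199882520602
fbot [0.6382 0.1163] [0.6401 0.1853] yaw -1.5989639370999464
front x 0.5147430051442936 0.5150244728107327 fence x top 0.6360309715513461 0.6357526194083082 bot 0.6362591558999441 0.6371026262366982 y 0.1233618635578495 0.27435591985759405 0.1237428811174065 0.27306560684560316
tray O [0.58843354 0.18965669] yaw deg -0.8983247928384845
short top [[-0.0184, -0.0583], [-0.0186, -0.0096], [0.0227, -0.0101], [0.0239, -0.0593]]
short bot [[-0.0176, -0.0591], [-0.017, -0.0103]]
slab FL top -0.02169995340771138 -0.0570772307752986 0.03306242830486536 0.00012903121876931255
slab FR -0.022534977155139 -0.008427745696219048 0.033646570932968384 0.001765076362346348
front L -0.07205225218341554 -0.0739492809234671 0.010107700322375929 0.0012389491484901365
fence face L top 0.07253352033036556 -0.08151992386261905 -0.005097804181578569 0.002868987019424364
microscope near corner [0.50745542 0.06347113 0.05      ] [0.48669727 0.0445386  0.05      ] [0.78334852 0.01645394 0.        ]
```

Checks pass: spacer 14.0 x 40.5 mm with its top near 51 mm, and the tray spans 151 mm with 121 mm from front to fence. The spacer's x axis is at about -77.8° and the tray's at about -0.95°. I'll turn the tool by 65.2° for the pick.

Call:
{"name": "servo_tool", "arguments": {
  "increments": [
    [[8.5,-0.2,-0.3,1,8.4],[8.5,-0.4,-0.6,2,16.8],[8.5,-0.6,-0.9,3,25.2],[8.5,-0.8,-1.2,4,33.6],[8.5,-1.0,-1.4,5,42]]
  ]
}}

```text
t: 2.65
tool_pos: [0.4306, 0.1452, 0.1525]
tool_rot: [1.449, 2.784, 0.004]
contact_force: [0.7, 0.4, -0.2]
opening: 0.0851
grip_force: 0.0
```

Call:
{"name": "servo_tool", "arguments": {
  "increments": [
    [[8.5,0,0,1,8],[8.5,0,0,2,16],[8.5,0,0,3,23.2],[8.5,0,0,4,23.2],[8.5,0,0,4,23.2]]
  ]
}}

```text
t: 3.15
tool_pos: [0.4286, 0.1448, 0.1102]
tool_rot: [-1.971, -2.446, 0.001]
contact_force: [-0.1, 0.5, -0.3]
opening: 0.0851
grip_force: 0.0
```

```bash
python3 - <<'E'
from h import *
w=grab("wrist");cv2.imwrite("pics/w3.png",w["img"][...,::-1])
o=ctrl.get_obs();M=R.from_rotvec(o["tool_rot"]).as_matrix();print(o["t"],o["tool_pos"],M.round(3).tolist(),np.degrees(np.arctan2(M[1,1],M[0,1])),o["q"].round(2) if hasattr(o["q"],"round") else o["q"])
from seg import quads
hsv=cv2.cvtColor(w["img"],cv2.COLOR_RGB2HSV);h,s,v=cv2.split(hsv)
d=np.array([.427,.1449,.043])-o["tool_pos"];print("tool delta cm",(M.T@d*100).round(2))
for z in(.05,0):print([proj(w,[.427+a*np.cos(np.radians(-77.8))-b*np.sin(np.radians(-77.8)),.1449+a*np.sin(np.radians(-77.8))+b*np.cos(np.radians(-77.8)),z]).round(0).tolist() for a,b in((-.007,-.02),(-.007,.02),(.007,.02),(.007,-.02))])
E
```

```text
3.2 [0.42884768 0.14473273 0.11069701] [[-0.212, 0.977, 0.0], [0.977, 0.212, 0.0], [0.0, 0.0, -1.0]] 12.252862283685856 [ 0.16 -0.25  2.13  0.    1.25 -0.05]
tool delta cm [ 0.06 -0.18  6.77]
[[241.0, 232.0], [308.0, 232.0], [307.0, 253.0], [242.0, 253.0]]
[[248.0, 207.0], [302.0, 207.0], [301.0, 225.0], [249.0, 225.0]]
```

View pics/w3.png

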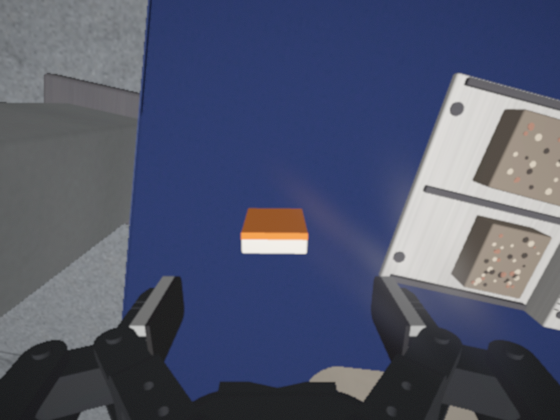

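The spacer is square in view, with its top spanning (242,233) to (308,253), which matches my prediction within about 1 px. Now I'll descend and grip.

Call:
{"name": "servo_tool", "arguments": {
  "increments": [
    [[8.5,0.05,-0.15,2,0],[8.5,0.05,-0.15,4,0],[8.5,0.05,-0.15,6,0],[8.5,0.05,-0.15,6.8,0],[8.5,0.05,-0.15,6.8,0]]
  ]
}}

```text
t: 3.7
tool_pos: [0.4264, 0.1445, 0.0419]
tool_rot: [-1.973, -2.443, 0.002]
contact_force: [0.2, -0.6, 0.3]
opening: 0.0849
grip_force: 0.0
```

Call:
{"name": "servo_tool", "arguments": {
  "increments": [
    [[3.5,0,0,0,0],[3.5,0,0,0,0],[3.5,0,0,0,0],[3.5,0,0,0,0],[3.5,0,0,0,0]]
  ],
  "newtons": 30
}}

```text
t: 4.2
tool_pos: [0.4277, 0.1447, 0.0435]
tool_rot: [1.974, 2.442, 0.003]
contact_force: [0.2, 0.1, 6.0]
opening: 0.0397
grip_force: 31.0
```

Call:
{"name": "servo_tool", "arguments": {
  "increments": [
    [[3.5,0,0,-3,0],[3.5,0,0,-6,-8.4],[3.5,0,0,-8,-16.8],[3.5,0,0,-8,-25.2],[3.5,0,0,-8,-33.6]]
  ]
}}

```text
t: 4.7
tool_pos: [0.427, 0.1445, 0.1231]
tool_rot: [1.175, 2.912, 0.001]
contact_force: [-0.1, -0.0, -1.7]
opening: 0.0392
grip_force: 30.6
```

Call:
{"name": "servo_tool", "arguments": {
  "increments": [
    [[3.5,0,0,0,-8.5],[3.5,0,0,0,-17],[3.5,0,0,0,-25.5],[3.5,0,0,0,-34],[3.5,0,0,0,-42.5]]
  ]
}}

```text
t: 5.2
tool_pos: [0.4262, 0.1444, 0.1218]
tool_rot: [-0.04, -3.14, 0.0]
contact_force: [-0.0, -0.9, -0.8]
opening: 0.0396
grip_force: 30.6
```

```bash
cat > d.py <<'E'
from h import *
import sys
g=np.array([float(a) for a in sys.argv[1:5]])
o=ctrl.get_obs();M=R.from_rotvec(o["tool_rot"]).as_matrix();a=np.degrees(np.arctan2(M[1,1],M[0,1]))
print(o["t"],np.round(o["tool_pos"],4),"y ang",a,"delta cm",(M.T@(g[:3]-o["tool_pos"])*100).round(2),"turn",a-g[3],o["opening"],np.round(o["contact_force"],1))
E
python3 d.py .6269 .1546 .10 89.05
```

```text
5.2 [0.4262 0.1444 0.1218] y ang 88.5423276752558 delta cm [-20.04   1.53   2.16] turn -0.5076723247441919 0.03959244847385087 [-0.  -0.9 -0.8]
```

Call:
{"name": "servo_tool", "arguments": {
  "increments": [
    [[3.5,-4,0.3,0,0],[3.5,-8,0.6,0,0],[3.5,-12,0.9,0,0],[3.5,-16,1.2,0,0],[3.5,-20,1.5,0,0]]
  ]
}}

```text
t: 5.7
tool_pos: [0.6281, 0.1531, 0.1213]
tool_rot: [-0.05, -3.14, 0.0]
contact_force: [0.0, 0.6, -0.4]
opening: 0.0396
grip_force: 30.6
```

Call:
{"name": "servo_tool", "arguments": {
  "increments": [
    [[3.5,0,0,1,0],[3.5,0,0,2,0],[3.5,0,0,2,0]]
  ]
}}

```text
t: 6.0
tool_pos: [0.6242, 0.1529, 0.099]
tool_rot: [-0.049, -3.135, 0.001]
contact_force: [-0.9, 0.0, -0.6]
opening: 0.0395
grip_force: 30.6
```

```bash
python3 d.py .6269 .1546 .0492 89.05; python3 - <<'E'
from h import *
import pickle
s=grab("scene");e=grab("side");w=grab("wrist")
pickle.dump((s,e,w),open("w4.pkl","wb"))
a=cv2.resize(s["img"][130:220,220:360],(560,360),interpolation=2);b=cv2.resize(w["img"],(240,180))
c=cv2.resize(e["img"][165:240,225:325],(480,360),interpolation=2)[:, :240]
cv2.imwrite("pics/p4.png",np.vstack([np.hstack([a,np.vstack([b,b*0])]),])[...,::-1])
E
```

```text
6.0 [0.6242 0.1529 0.099 ] y ang 88.19908101215884 delta cm [-0.29  0.18  4.98] turn -0.8509189878411547 0.03953813765856617 [-0.9  0.  -0.6]
```

View pics/p4.png

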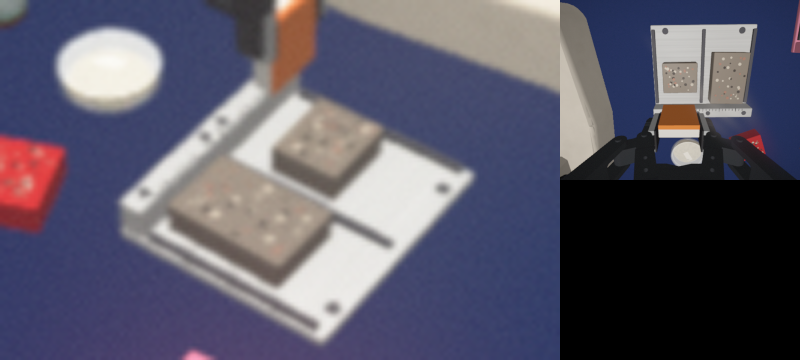

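The spacer is held with its orange pad towards the slabs, hovering above the fence end of the short slab's bay. I'll fix the offset by averaging readings and locating the pad's lower edge in the wrist picture.

```bash
python3 - <<'E'
from h import *
P=[];A=[]
for i in range(4):
    w=grab("wrist");o=ctrl.get_obs();P.append(o["tool_pos"]);M=R.from_rotvec(o["tool_rot"]).as_matrix();A.append(np.degrees(np.arctan2(M[1,1],M[0,1])))
print(np.round(P,4).tolist(),np.round(A,2))
p=np.mean(P,0)
h,s,v=cv2.split(cv2.cvtColor(w["img"],cv2.COLOR_RGB2HSV))
m=((h>3)&(h<20)&(s>170)&(v>60)).astype(np.uint8);m[:,:200]=0;m[:,360:]=0
c=max(cv2.findContours(m,0,1)[0],key=cv2.contourArea);q=cv2.approxPolyDP(c,4,True)[:,0];print(q.tolist())
zb=p[2]-.0432
# lower pad edge = top image row corners
t=sorted(q.tolist(),key=lambda a:a[1])[:2];t.sort()
O=np.array([.5884,.1897]);yaw=np.radians(-.95);X=np.array([np.cos(yaw),np.sin(yaw)]);Y=np.array([-X[1],X[0]])
for a in t:
    g=plane(w,a,zb)[:2]-O;print("pad bottom corner tray",g@X,g@Y)
print("tcp tray",(p[:2]-O)@X,(p[:2]-O)@Y)
cv2.imwrite("pics/p5.png",cv2.resize(w["img"][30:330,180:380],(532,798)[::1])[...,::-1][:600])
E
```

```text
[[0.6264, 0.1533, 0.1027], [0.6267, 0.1533, 0.103], [0.6269, 0.1533, 0.1032], [0.627, 0.1533, 0.1032]] [88.21 88.21 88.2  88.2 ]
[[242, 246], [228, 300], [326, 300], [311, 246]]
pad bottom corner tray 0.03275535526127377 -0.05594006924471324
pad bottom corner tray 0.03328154802723239 -0.017750158603478682
tcp tray 0.03893641156646121 -0.03576336763214674
```

View pics/p5.png

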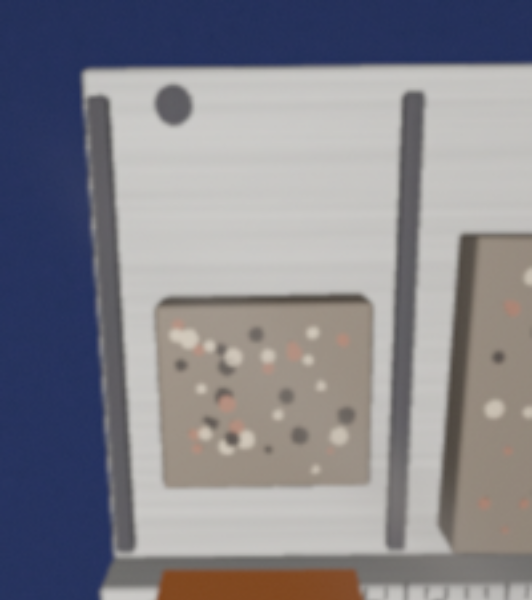

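The slab's top back edge is at row 213 (columns 242 to 319) and its front edge at row 144.7. The fence foot is at row 238.6. The pad's lower edge is at row 246.

```bash
python3 - <<'E'
from h import *
w=grab("wrist")
O=np.array([.5884,.1897]);yaw=np.radians(-.95);X=np.array([np.cos(yaw),np.sin(yaw)]);Y=np.array([-X[1],X[0]])
for n,a,z in(("slab BL",(242,213),.026),("slab BR",(319,213),.026),("FL",(238.3,144.7),.026),("FR",(319.9,144),.026),("fence foot L",(230,238.7),.006),("fence foot R",(325,238.2),.006),("tray front",(212,56.6),.006),("tray front r",(375,54.8),.006)):
    g=plane(w,a,z)[:2]-O;print(n,(g@X).round(4),(g@Y).round(4))
E
python3 d.py .6269 .1546 .0492 89.05
```

```text
slab BL 0.0246 -0.059
slab BR 0.0253 -0.0095
FL -0.0187 -0.0592
FR -0.0184 -0.0101
fence foot L 0.0506 -0.071
fence foot R 0.0511 -0.0021
tray front -0.0697 -0.0749
tray front r -0.0693 0.0247
6.4 [0.6271 0.1533 0.1031] y ang 88.19975502918093 delta cm [0.03 0.13 5.39] turn -0.8502449708190625 0.03966250662971732 [-0.5  0.4  0. ]
```

Call:
{"name": "servo_tool", "arguments": {
  "increments": [
    [[3.5,0.2,0.2,0,-0.6],[3.5,0.2,0.2,1.5,-0.6],[3.5,0.2,0.2,3.0,-0.6],[3.5,0.2,0.2,4.5,-0.6],[3.5,0.2,0.2,4.8,-0.6]]
  ]
}}

```text
t: 6.9
tool_pos: [0.6226, 0.1549, 0.0501]
tool_rot: [-0.033, -3.135, 0.001]
contact_force: [-0.7, -0.1, -0.8]
opening: 0.0394
grip_force: 30.6
```

Call:
{"name": "servo_tool", "arguments": {
  "increments": [
    [[3.5,0,0,0.3,0],[3.5,0,0,0.5,0],[3.5,0,0,0.5,0],[3.5,0,0,0.5,0]]
  ]
}}

```text
t: 7.3
tool_pos: [0.6256, 0.1553, 0.0499]
tool_rot: [0.033, 3.14, 0.0]
contact_force: [0.4, 0.4, -0.8]
opening: 0.0397
grip_force: 30.6
```

```bash
python3 d.py .6252 .1555 .0492 88.75
```

```text
7.3 [0.6256 0.1553 0.0499] y ang 88.78824423441522 delta cm [0.04 0.02 0.07] turn 0.03824423441521674 0.039715202410105434 [ 0.4  0.4 -0.8]
```

Call:
{"name": "servo_tool", "arguments": {
  "increments": [
    [[3.5,0,0,0.05,0],[3.5,0,0,0.1,0],[3.5,0,0,0.1,0]]
  ]
}}

```text
t: 7.6
tool_pos: [0.6257, 0.1553, 0.0495]
tool_rot: [0.033, 3.14, 0.0]
contact_force: [-1.7, -0.7, 5.8]
opening: 0.0396
grip_force: 31.3
```

Call:
{"name": "servo_tool", "arguments": {
  "increments": [
    [[4.2,0,0,0,0],[4.5,0,0,0,0],[5,0,0,0,0],[6,0,0,0,0],[6,0,0,0,0]]
  ]
}}

```text
t: 8.1
tool_pos: [0.625, 0.1552, 0.048]
tool_rot: [-0.033, -3.141, 0.0]
contact_force: [-0.2, 0.3, -0.3]
opening: 0.06
grip_force: 0.0
```

Call:
{"name": "servo_tool", "arguments": {
  "increments": [
    [[6,0,0,-1,0],[6,0,0,-3,0],[6,0,0,-6,0],[6,0,0,-8,0],[6,0,0,-8,0]]
  ]
}}

```text
t: 8.6
tool_pos: [0.6279, 0.1556, 0.1335]
tool_rot: [0.033, 3.133, 0.002]
contact_force: [1.4, -0.3, 0.7]
opening: 0.0601
grip_force: 0.0
```

Call:
{"name": "servo_tool", "arguments": {
  "increments": [
    [[0,4,0,0,0],[0,8,0,0,0],[0,11,0,0,0],[0,11,0,0,0],[0,11,0,0,0]]
  ]
}}

```text
t: 9.1
tool_pos: [0.5146, 0.1575, 0.1276]
tool_rot: [-0.033, -3.141, 0.0]
contact_force: [0.7, -1.1, -0.4]
opening: 0.0001
grip_force: 0.0
```

```bash
python3 - <<'E'
from h import *
w=grab("wrist");s=grab("scene")
h,S,v=cv2.split(cv2.cvtColor(w["img"],cv2.COLOR_RGB2HSV))
m=((h>3)&(h<20)&(S>170)&(v>60)).astype(np.uint8)
for c in cv2.findContours(m,0,1)[0]:
    if cv2.contourArea(c)>60: print(cv2.approxPolyDP(c,2.5,True)[:,0].tolist())
a=cv2.resize(w["img"],(560,420));b=cv2.resize(s["img"][130:220,250:330],(240,270),interpolation=2);b=np.vstack([b,np.zeros((150,240,3),np.uint8)])
cv2.imwrite("pics/p6.png",np.hstack([a,b])[...,::-1])
E
python3 d.py .525 .16 .03 88.75
```

```text
[[274, 353], [271, 370], [283, 370], [281, 354]]
9.2 [0.516  0.1575 0.1284] y ang 88.77928006521817 delta cm [-0.89  0.27  9.84] turn 0.029280065218173945 0.00018647349539052167 [-0.5 -0.  -0.9]
```

View pics/p6.png

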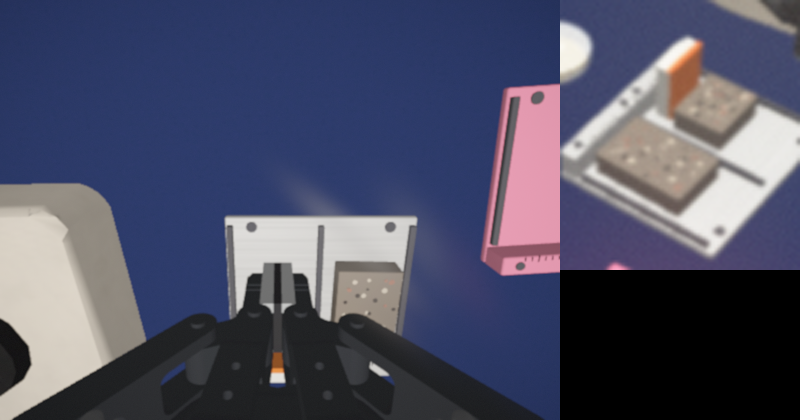

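The spacer stands upright in the short slab's gap, its orange pad towards the slab. Now the closed fingers go down in front of the slab.

Call:
{"name": "servo_tool", "arguments": {
  "increments": [
    [[0,-0.8,-0.1,1,0],[0,-1.7,-0.1,3,0],[0,-1.7,-0.1,5,0],[0,-1.7,-0.1,7,0],[0,-1.7,-0.1,8.5,0]]
  ],
  "newtons": 40
}}

```text
t: 9.7
tool_pos: [0.5324, 0.1558, 0.041]
tool_rot: [-0.034, -3.14, 0.001]
contact_force: [-1.0, 0.4, 0.7]
opening: 0.0002
grip_force: 0.0
```

Call:
{"name": "servo_tool", "arguments": {
  "increments": [
    [[0,0,0,0.7,0],[0,0,0,1.3,0],[0,0,0,1.3,0],[0,0,0,1.3,0]]
  ]
}}

```text
t: 10.1
tool_pos: [0.5328, 0.1563, 0.031]
tool_rot: [0.033, 3.14, 0.0]
contact_force: [-0.2, -0.1, -0.7]
opening: 0.0001
grip_force: 0.0
```

```bash
python3 d.py .569 .1556 .029 88.75
```

```text
10.1 [0.5328 0.1563 0.031 ] y ang 88.79587306289473 delta cm [-3.62  0.01  0.21] turn 0.04587306289472792 0.00013220144796487966 [-0.2 -0.1 -0.7]
```

Call:
{"name": "servo_tool", "arguments": {
  "increments": [
    [[0,-0.6,0,0.1,0],[0,-1.2,0,0.1,0],[0,-1.7,0,0.1,0],[0,-2.0,0,0.1,0],[0,-2.2,0,0.1,0]]
  ]
}}

```text
t: 10.6
tool_pos: [0.5546, 0.1557, 0.0295]
tool_rot: [0.033, 3.141, 0.0]
contact_force: [0.3, -1.1, -0.1]
opening: 0.0
grip_force: 0.0
```

Call:
{"name": "servo_tool", "arguments": {
  "increments": [
    [[0,-0.15,0,0,0],[0,-0.3,0,0,0],[0,-0.45,0,0,0],[0,-0.6,0,0,0],[0,-0.75,0,0,0]]
  ]
}}

```text
t: 11.1
tool_pos: [0.5615, 0.1556, 0.0291]
tool_rot: [-0.033, -3.141, 0.0]
contact_force: [-0.1, 0.3, 0.1]
opening: -0.0
grip_force: 0.3
```

Call:
{"name": "servo_tool", "arguments": {
  "increments": [
    [[0,-0.1,0,0,0],[0,-0.2,0,0,0],[0,-0.3,0,0,0],[0,-0.4,0,0,0],[0,-0.4,0,0,0]]
  ]
}}

```text
t: 11.6
tool_pos: [0.5657, 0.1555, 0.0293]
tool_rot: [0.033, 3.141, -0.0]
contact_force: [-1.1, 0.4, -1.2]
opening: 0.0002
grip_force: 0.2
```

Call:
{"name": "servo_tool", "arguments": {
  "increments": [
    [[0,-0.1,0,0,0],[0,-0.2,0,0,0],[0,-0.3,0,0,0],[0,-0.4,0,0,0],[0,-0.4,0,0,0]]
  ]
}}

```text
t: 12.1
tool_pos: [0.5682, 0.1554, 0.0292]
tool_rot: [-0.033, -3.137, 0.0]
contact_force: [-6.6, -0.6, 5.2]
opening: 0.0001
grip_force: 3.5
```

Call:
{"name": "servo_tool", "arguments": {
  "increments": [
    [[0,-0.1,0,0,0],[0,-0.2,0,0,0],[0,-0.2,0,0,0]]
  ]
}}

```text
t: 12.4
tool_pos: [0.5683, 0.1555, 0.0288]
tool_rot: [-0.033, -3.132, 0.001]
contact_force: [-12.2, 0.4, 8.7]
opening: 0.0001
grip_force: 6.5
```

Contact is firm at TCP x = 0.568, which matches the expected flush position. I'll press a bit more, then check numerically.

Call:
{"name": "servo_tool", "arguments": {
  "increments": [
    [[0,-0.1,0,-0.05,0],[0,-0.2,0,-0.1,0],[0,-0.3,0,-0.1,0],[0,-0.3,0,-0.1,0],[0,-0.3,0,-0.1,0]]
  ]
}}

```text
t: 12.9
tool_pos: [0.5685, 0.1555, 0.0289]
tool_rot: [-0.032, -3.125, 0.002]
contact_force: [-20.2, -0.2, 12.3]
opening: -0.0001
grip_force: 10.3
```

```bash
python3 - <<'E'
from h import *
O=np.array([.5884,.1897]);yaw=np.radians(-1.1);X=np.array([np.cos(yaw),np.sin(yaw)]);Y=np.array([-X[1],X[0]])
W=lambda x,y,z:np.r_[O+X*x+Y*y,z]
for n in("scene","side"):
    s=grab(n);h,S,v=cv2.split(cv2.cvtColor(s["img"],cv2.COLOR_RGB2HSV))
    m=((h>3)&(h<20)&(S>150)&(v>60)).astype(np.uint8)
    e=[proj(s,W(.036,y,z)).round(1).tolist() for y,z in((-.0545,.056),(-.0145,.056),(-.0145,.026),(-.0545,.026))]
    c0=np.mean(e,0).astype(int);k=np.zeros_like(m);cv2.circle(k,tuple(map(int,c0)),30,1,-1)
    for c in cv2.findContours(m*k,0,1)[0]:
        if cv2.contourArea(c)>15: print(n,"seen",cv2.approxPolyDP(c,2,True)[:,0].tolist())
    print("expected flush",e)
o=ctrl.get_obs();print(o["t"],o["tool_pos"],o["contact_force"],o["tool_rot"])
E
```

```text
scene seen [[293, 145], [285, 152], [288, 155], [286, 157]]
expected flush [[295.0, 142.7], [284.7, 152.4], [284.6, 162.3], [294.7, 152.7]]
expected flush [[258.9, 183.6], [257.6, 189.6], [257.8, 201.0], [259.0, 194.6]]
13.0 [0.56847899 0.15546794 0.02887741] [-20.30524816  -1.10540719  12.53013507] [-3.22084858e-02 -3.12506532e+00  1.79496180e-03]
```

```bash
python3 -c "
from station import ctrl
print(ctrl.finish_job())"
```

```text
the job is handed in; nothing more can be done
None
```

I handed the job in at 13 s: the spacer stands in the short slab's gap with its orange pad to the slab, and the closed gripper is still pressing the slab towards the fence at about 20 N; flushness was checked only by where the push stopped and the one spacer edge still in view (both as expected), and I took no final check on the long slab, rock or dish, though no move went near them.

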